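# Put the nylon hammer back in its ring

## Robot

A 6-joint arm with a two-finger parallel gripper is mounted at the origin on the work surface. World frame = base frame: x ahead of the robot, y to its left, z up, the work surface at z = 0. Lengths are in m, angles in rad, forces in N, time in s.
With the tool pointing down it reaches from about 0.35 to 0.775 m from the base axis. Payload 7.3 kg.
Tool frame: the origin (TCP) lies midway between the tips of the shut fingers; the grasp point (between the pads) lies 19 mm behind it; z points along the fingers, y is the line along which they close (so a half turn about z gives the same grasp; the last joint's range is limited). The gripper opens to 92 mm and grips with 3 to 60 N. Pads are 19 mm wide; open, the fingers measure 130 mm over their backs; the gripper's body (75 mm by 190 mm) begins 47 mm behind the grasp point.
Start: joints at [-1.389, 0.342, 1.524, -0, 1.275, -0.146], TCP at [0.169, -0.497, 0.227] pointing down, gripper open.
Joint ranges: [-2.53, 2.53], [-0.77, 2.02], [0.04, 2.7], [-1, 4.14], [0.28, 2.66], [-3.11, 3.11]. Speed limits (rad/s): [2.57, 2.57, 3.14, 3.14, 3.14, 3.14].

## Interface

Orientations are given as [roll, pitch, yaw] about the fixed x, y, z axes, in that order (R = Rz(yaw) Ry(pitch) Rx(roll)).
In Python, from cell import monitor, vision, workorder gives the robot as it stands.
- The arm moves only by the tool move_arm, never from a script. Its argument "rows" is a list of rows, each a list of 5 numbers: the shift along the world's x, y, z in mm, then the turn about the world's z in rad, then the closure, from -1 (fully open) to 1 (shut). A call has 1 to 12 rows; each row shifts and turns the commanded pose from where the row before left it; what a row does not reach is not made up. A row lasts 1/10 s, in which the tool goes at most 50 mm and 8.59 degrees, less where a joint would pass 70% of its speed; a pose out of reach is approached as far as the arm can. A call is refused whole if a number of a shift passes 50 or a number of a turn 0.15, either way. A call with a gripper value outside its range is refused whole. The fingers move at their own pace and stop on an object; "newtons" is the grip in N (left out, the last holds). Time passes only in rows, so rows that do not move let the fingers close. It gives the time, the measured TCP pose, the force, the opening and the grip force at its end, in the units of the state.
- monitor.observe(): the state, without advancing time (a new reading comes with each control period).
- vision.read_camera(name): name is "scene" or "top" or "wrist"; returns the picture (420x560x3 uint8, red, green, blue); there is no depth.
- vision.get_calibration(name): a dict with "K" (3x3 intrinsics, pixels), "k1" (the pictures are not rectified: a ray, as slopes to the right and down, at radius r is drawn at 1 + k1 r^2 times it, then the intrinsics apply), "T" (4x4, takes a point from camera to world coordinates); the wrist camera has in their place "mount" (4x4, takes a point from camera to tool coordinates, whose origin is the TCP and whose axes are the flange's). Camera axes: x right, y up, looking along -z (the intrinsics and any distortion apply to the point x, -y, -z); pixel columns grow to the right and rows downward; lengths in m; the calibration is good to about 2 mm. A picture is of the moment at which its call begins: read the wrist's pose just before it. get_calibration takes no time and is no camera call.
- workorder.hand_in(): hands the job in; it is judged then, once.
The state is a dict: "time": time; "qpos": joint angles; "qvel": joint speeds; "joint_efforts": joint torques, N m; "tool_pos": TCP position; "tool_rot": TCP orientation; "contact_force": force on the tool from outside, world axes, zero at the start; "torque": the same for the moment, N m; "opening": finger opening in m; "grip_force": force on a finger pad.
Only numpy, scipy, OpenCV 4.12 (cv2) and the standard library are available. Lean on these libraries where they do the work, as an engineer would, in place of code of your own. Each camera call takes 0.05 s, during which the arm holds its last target. There are 200 camera calls.

## Task

Put the nylon-faced hammer away: take it out of the caddy, feed its handle butt-first down through the oval ring of the tool rack and, keeping hold of it, push it down against the leaf spring until its head is fully home on the ring; then let go. Feel your way in with a light hand, never forcing the hammer or leaning on the rack, and leave the other things on the bench as they are.

Things in the scene. Friction and masses are not known exactly. Their poses are not given: they have to be found in the camera images.
- hammer: The hammer's head, 180 to 290 g with its handle; it lies level on the caddy's rim, handle hanging down in an outer well. Origin: middle of the head's underside (the face that seats on the ring). The head lies along y, 78 mm long, 28 mm high: metal middle block 26 mm (x) x 34 mm (y), flat sides facing +x and -x, good to grip from above across x; a white nylon 28 mm cylinder at each end.
- handle_root (a point): Same point and axes as hammer. From here the wooden handle runs down 128 mm: oval, 16 mm along x, 24 mm along y, straight, flat square butt, edge eased by 1 mm. It is wedged tight but a little askew into the head, differently each time: the butt may stand up to 5 mm off the head's -z line along x and along y (not measured, to be felt). Half-turned about z it is the same.
- caddy: Fixed grey plastic tool caddy, 66 (x) x 224 (y) x 140 mm high; origin: centre of its underside. Three open wells in a row along y, 80 mm apart, each 30 mm (x) x 40 mm (y) and 134 mm deep. The hammer hangs in one outer well (either), its head level across the rim along y; the brush hangs in the other; the middle one is empty.
- rack: Fixed steel tool rack: base plate 110 x 300 x 8 mm, two posts, and a rail along y on the +x side, its top 138 mm above the bench. Three short upright tubes (rings) stand out from it towards -x, tops 150 mm above the bench: the oval one in the middle is the hammer's; two small round ones (bore 13 mm) 95 mm to either side. Origin: on the bench below the oval ring's centre.
- ring (a point): Centre of the oval ring's top face, axes as the rack's. Bore 18.5 mm (x) x 26.5 mm (y), sharp rim, wall 3 mm, 28 mm deep, open below. From 3 mm down a rubber-faced leaf slopes in through the -x wall, about 5 mm in at 17 mm down; it gives way to -x (4 to 5 N) and holds the handle by friction (about 4 to 8 N, more than the hammer weighs): it must be pushed home. The head ends up along the ring's y.
- hex_key: Bystander: T-handle hex key, 114 mm, thin shaft down in the small round ring on the rack's +y side, its black crossbar (64 x 15 x 14 mm) resting on that ring. Origin: lower end of the shaft.
- brush: Bystander: black soft brush, 142 mm long, hanging by its 60 mm wide head in the other outer well of the caddy. Origin: middle of its head's underside, at the caddy's rim.
- multimeter: Bystander: grey handheld multimeter lying on the bench, 150 x 75 x 34 mm. Origin: centre of its underside.
- test_board: Bystander: small dark blue circuit board, 85 x 55 mm, 20 mm high with its connectors, lying on the bench. Origin: centre of its underside.
Things that resemble listed ones, but are neither listed nor needed, are in the scene too. There is more than one size of the hammer; the one meant has the size given above.

How it is judged:
On the way, in this order (a step that is already met when the one before it is completed fails the run):
1. The hammer is held in the fingers and lifted clear of the caddy (contact force between the fingers and hammer above 1 N and z of hammer in the frame of caddy above 0.27 m), for 0.1 s.
2. The handle is in the oval ring, its butt at least 20 mm down, with the hammer still in the fingers (contact force between the fingers and hammer above 1 N and z of hammer in the frame of ring below 0.108 m and horizontal distance between hammer and ring below 0.009 m and angle between hammer's own z axis and vertical below 0.1 rad), for 0.1 s.
3. The head is fully down on the ring with the hammer still in the fingers (contact force between the fingers and hammer above 1 N and z of hammer in the frame of ring below 0.002 m and horizontal distance between hammer and ring below 0.005 m and angle between hammer's own z axis and vertical below 0.07 rad), for 0.1 s.
At the end, for the whole second after the job is handed in: The hammer is through the oval ring with the underside of its head within 2 mm of the ring's top and 5 mm of its centre, upright within 4 degrees, at rest and let go (z of hammer in the frame of ring below 0.002 m and horizontal distance between hammer and ring below 0.005 m and angle between hammer's own z axis and vertical below 0.07 rad and linear speed of hammer below 0.02 m/s and contact force between the fingers and hammer below 0.2 N); the robot touches nothing.
It fails at once if The hammer is pressed against the rack with more than 30 N (contact force between hammer and rack above 30 N).
It fails at once if The robot presses on the rack with more than 10 N (contact force between any of the fingers, the arm and rack above 10 N).
It fails at once if The hex key, brush, multimeter or circuit board is moved more than 20 mm (distance of any of hex_key, brush, multimeter, test_board from where it was at the start of the episode above 0.02 m).
It also fails if it takes over 67 s, if anything falls off the work surface, if the arm or the gripper's body presses on something with over 40 N, if the wrist force passes 120 N, or if a joint passes its speed limit or range.

## Working session

There is one attempt and no reset: what is moved stays moved. The work goes in short steps, Python scripts to look and compute and a tool call to move; the robot and the scene stay as the last step left them, time stands still between calls to the robot, and variables do not carry over. Pictures are saved under pics/ and viewed, at most 10 in all, crops included, and the job is handed in when it is done.

Besides the shell and the picture viewer there is one more tool, called after "Request:" as name(argument=value, ...) on one line, values as JSON. move_arm: Moves the arm, as the interface text tells. Its arguments: {"type":"object","properties":{"rows":{"type":"array","items":{"type":"array","items":{"type":"number"}}},"newtons":{"type":"number"}},"required":["rows"]}

```bash
mkdir -p pics; cat > h.py <<'E'
import numpy as np, cv2
from cell import monitor, vision, workorder
from scipy.spatial.transform import Rotation as R
def pose():
    s=monitor.observe(); T=np.eye(4); T[:3,:3]=R.from_euler('xyz',s['tool_rot']).as_matrix(); T[:3,3]=s['tool_pos']; return T
def snap(name,f):
    T=pose(); im=vision.read_camera(name); cv2.imwrite(f'pics/{f}.png',im[:,:,::-1]); np.save(f'pics/{f}.npy',T); return T
def camT(name,T=None):
    c=vision.get_calibration(name); return c,(c['T'] if 'T' in c else T@np.array(c['mount']))
def ray(name,px,T=None):
    c,C=camT(name,T); C=np.array(C)
    p=cv2.undistortPoints(np.array([[px]],float),np.array(c['K']),np.array([c['k1'],0,0,0.]))[0,0]
    d=C[:3,:3]@np.array([p[0],-p[1],-1]); return C[:3,3],d/np.linalg.norm(d)
def atz(name,px,z,T=None):
    o,d=ray(name,px,T); return o+d*(z-o[2])/d[2]
def tri(rs):
    A=sum(np.eye(3)-np.outer(d,d) for o,d in rs); b=sum((np.eye(3)-np.outer(d,d))@o for o,d in rs)
    x=np.linalg.solve(A,b); return x,[1000*np.linalg.norm(np.cross(x-o,d)) for o,d in rs]
def proj(name,P,T=None):
    c,C=camT(name,T); q=np.linalg.inv(C)@np.append(P,1)
    r=np.array([[q[0]/-q[2],-q[1]/-q[2],1.]])
    return cv2.projectPoints(r,np.zeros(3),np.zeros(3),np.array(c['K']),np.array([c['k1'],0,0,0.]))[0][0,0]
E
python3 - <<'E'
from h import *
snap('scene','s0');snap('top','t0')
a=np.hstack([cv2.imread('pics/s0.png')]);print(monitor.observe())
for n in('scene','top','wrist'):print(n,vision.get_calibration(n))
E
```

```text
{'time': 0.1, 'qpos': array([-1.38899098e+00,  3.42627662e-01,  1.52489341e+00, -1.72639284e-05,
        1.27538283e+00, -1.45957003e-01]), 'qvel': array([-0.00103173, -0.00188352, -0.00159594, -0.00094438,  0.00233124,
        0.00079278]), 'joint_efforts': array([ 2.26082935e-03, -4.32002592e+01, -2.44693530e+01,  7.19111832e-02,
        5.25515783e-02, -4.97936514e-05]), 'tool_pos': array([ 0.16898502, -0.49669524,  0.22613743]), 'tool_rot': array([-3.14029295e+00, -1.74373197e-04,  3.27767276e-01]), 'contact_force': array([-0.83041177, -0.50208317,  0.35842984]), 'torque': array([ 0.01538007, -0.00104938,  0.0028487 ]), 'grip_force': 0.0, 'opening': 0.09186777646829461}
scene {'K': array([[486.41492483,   0.        , 273.00316953],
       [  0.        , 486.41492483, 205.23423172],
       [  0.        ,   0.        ,   1.        ]]), 'k1': -0.14331219239866627, 'T': array([[-0.8134629 , -0.35293904,  0.46229011,  1.01927197],
       [ 0.58161479, -0.49153216,  0.64816693,  0.62431225],
       [-0.00153296,  0.79613452,  0.60511774,  0.70440313],
       [ 0.        ,  0.        , 
[... 317 characters left out ...]
28, -0.02426594,  0.00256552],
       [-0.03004216,  0.1813226 ,  0.98296469,  1.18278652],
       [ 0.        ,  0.        ,  0.        ,  1.        ]])}
wrist {'K': array([[293.15129787,   0.        , 280.00613918],
       [  0.        , 293.15129787, 208.15696359],
       [  0.        ,   0.        ,   1.        ]]), 'k1': 0.012651492781351307, 'mount': array([[-7.19599421e-04,  9.58572284e-01,  2.84848482e-01,
         7.72387979e-02],
       [ 9.99999726e-01,  7.39544463e-04,  3.75371414e-05,
         1.63022858e-04],
       [-1.74676054e-04,  2.84848431e-01, -9.58572554e-01,
        -1.57459293e-01],
       [ 0.00000000e+00,  0.00000000e+00,  0.00000000e+00,
         1.00000000e+00]])}
```

View pics/s0.png

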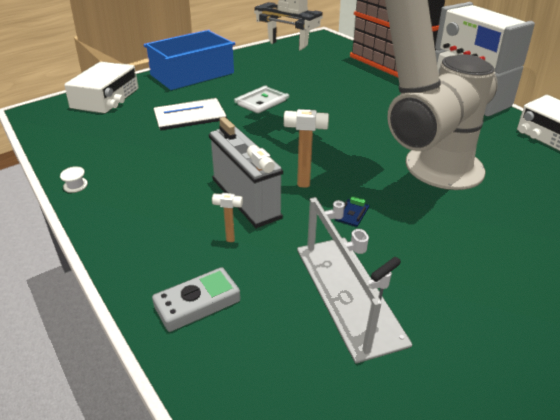

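View pics/t0.png

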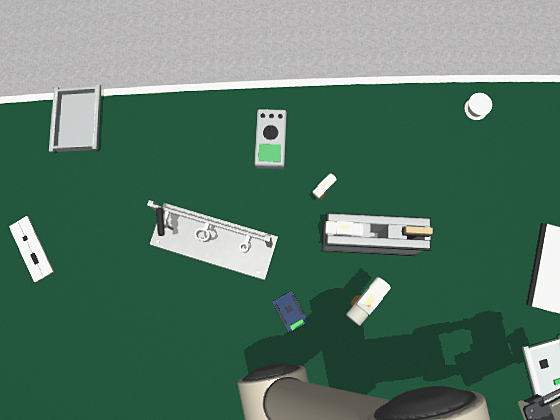

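Three hammers are visible:
- A large one standing on the bench, at scene (306,120) and top (369,300).
- A small one standing on the bench, at scene (228,202) and top (324,186).
- One hanging in the caddy, at scene (260,157) and top (345,228).

The one in the caddy fits the description, and the brush (brown/black) is in the caddy's other end. The rack's oval ring is at scene (360,240) and top (203,234). Next is a close crop.

```bash
python3 - <<'E'
from h import *
def crop(f,x,y,w,h,k):return cv2.resize(cv2.imread(f'pics/{f}.png')[y:y+h,x:x+w],(w*k,h*k),interpolation=cv2.INTER_CUBIC)
W=np.zeros((600,800,3),np.uint8)
for (f,x,y,i,j) in [('s0',205,115,0,0),('s0',320,190,0,1),('t0',315,200,1,0),('t0',165,195,1,1)]:
    W[i*300:i*300+300,j*400:j*400+400]=crop(f,x,y,80 if 1 else 0,60,5)
cv2.imwrite('pics/c0.png',W)
E
```

```text
(no output)
```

View pics/c0.png

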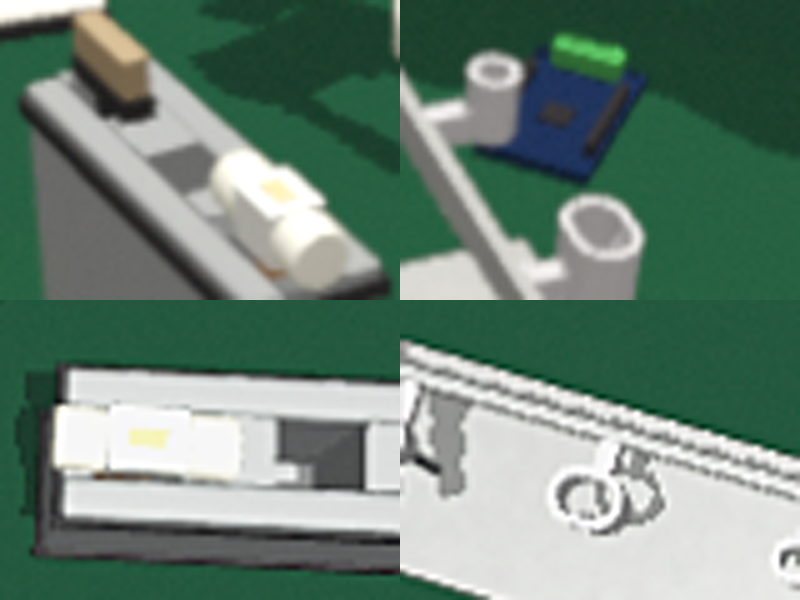

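```bash
python3 - <<'E'
from h import *
print('wedge',tri([ray('top',(345,227.4)),ray('scene',(260.6,153))]))
print('ring',tri([ray('top',(202.4,235)),ray('scene',(360.4,226+10.4))]))
print('sring',tri([ray('top',(244.5,246)),ray('scene',(339,204))]))
for p in[(326,227.6),(363,229)]:print(atz('top',p,.154))
for p in[(327.5,214),(430,217)]:print('caddy edge',atz('top',p,.14))
print('rail ends',atz('top',(150,204),.138),atz('top',(271,239),.138))
print('brush',atz('top',(419,231),.16),'other hammers',atz('top',(369,290),.2),atz('top',(324,186),.1))
E
```

```text
wedge (array([ 0.52363367, -0.11783921,  0.16670844]), [np.float64(1.2110831816410275), np.float64(1.2110831816409353)])
ring (array([0.52089035, 0.1887086 , 0.14578902]), [np.float64(0.7456179702366859), np.float64(0.7456179702365813)])
sring (array([0.49267226, 0.09800071, 0.14926956]), [np.float64(2.1122205551746194), np.float64(2.1122205551746553)])
[ 0.5274486  -0.07945027  0.154     ]
[ 0.52166796 -0.15855268  0.154     ]
caddy edge [ 0.55941544 -0.08526155  0.14      ]
caddy edge [ 0.54495376 -0.3098946   0.14      ]
rail ends [0.59605688 0.30792932 0.138     ] [0.50890584 0.03957394 0.138     ]
brush [ 0.5122163  -0.27748365  0.16      ] other hammers [ 0.39100688 -0.15630764  0.2       ] [ 0.63196977 -0.08382368  0.1       ]
```

Heights agree with the text: head top about 0.167 and ring top about 0.146–0.15. I'll move above the hammer now.

Request:
move_arm(rows=[[0, 0, 40, 0, -1], [20, 20, 40, 0.1, -1], [33, 36, 20, 0.12, -1], [33, 36, 0, 0.12, -1], [33, 36, 0, 0.12, -1], [33, 36, 0, 0.12, -1], [34, 36, 0, 0.12, -1], [34, 36, 0, 0.12, -1], [34, 36, 0, 0.12, -1], [34, 36, 0, 0.12, -1], [34, 36, 0, 0.12, -1], [33, 35, 0, 0, -1]], newtons=40)

```text
time: 1.3
tool_pos: [0.5233, -0.118, 0.3254]
tool_rot: [-3.141, -0.0, 1.512]
contact_force: [0.7, -1.1, -0.6]
opening: 0.0914
grip_force: 0.0
```

Request:
move_arm(rows=[[0, 0, 0, 0, -1], [0, 0, 0, 0, -1]])

```text
time: 1.5
tool_pos: [0.5225, -0.119, 0.3249]
tool_rot: [-3.14, -0.0, 1.51]
contact_force: [-0.6, 0.4, 0.1]
opening: 0.0918
grip_force: 0.0
```

```bash
python3 - <<'E'
from h import *
T=snap('wrist','w0');print(T[:3,3],monitor.observe()['tool_rot'])
for P in[(.5236,-.118,.168),(.5274,-.0795,.154),(.5217,-.1586,.154)]:print(proj('wrist',np.array(P),T))
E
```

```text
[ 0.52246029 -0.11901616  0.32487999] [-3.14026667e+00  1.02635370e-04  1.50835889e+00]
[281.01864967 192.86681592]
[282.32802784 155.97339747]
[281.46547933 223.43333241]
```

View pics/w0.png

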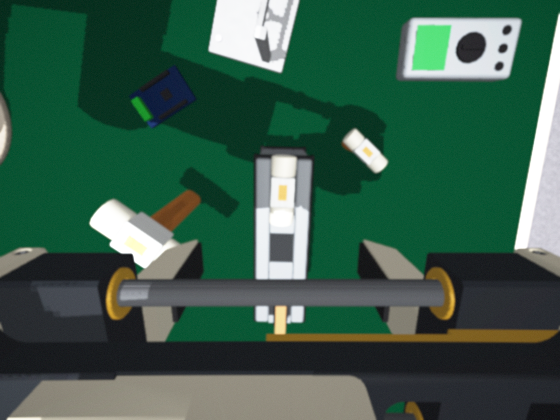

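The wrist view shows the caddy hammer at (283,190), its head aligned with the image's vertical. The big hammer is at (136,240), so I'll check the gripper body's clearance from it.

```bash
python3 - <<'E'
from h import *
T=np.load('pics/w0.npy')
P,e=tri([ray('wrist',(136,243),T),ray('top',(371,300)),ray('scene',(306,113))]);print('big',P,e)
for p in[(110,215),(170,262),(172,240)]:print(atz('wrist',p,P[2]-.01,T))
print('hammer',tri([ray('wrist',(283.5,191.5),T),ray('top',(345,227.4)),ray('scene',(260.6,153))]))
E
```

```text
big [ 0.37004078 -0.15665919  0.20023111] [np.float64(2.0013323146278648), np.float64(2.6572216848536225), np.float64(1.2158798518287395)]
[ 0.34432527 -0.12554538  0.19023111]
[ 0.3975388  -0.18309352  0.19023111]
[ 0.40400759 -0.15741784  0.19023111]
hammer (array([ 0.52473186, -0.11721906,  0.16712171]), [np.float64(1.7232330240123306), np.float64(1.381179523405149), np.float64(1.749355735535)])
```

Request:
move_arm(rows=[[3, 2, -40, -0.015, -1], [0, 0, -45, 0, -1], [0, 0, -40, 0, -1], [0, 0, -30, 0, -1], [0, 0, -15, 0, -1], [0, 0, -9, 0, -1], [0, 0, 0, 0, -1]], newtons=40)

```text
time: 2.25
tool_pos: [0.5244, -0.1189, 0.1461]
tool_rot: [-3.14, -0.0, 1.491]
contact_force: [0.5, 0.8, 0.2]
opening: 0.0918
grip_force: 0.0
```

Request:
move_arm(rows=[[0, 0, 0, 0, 1], [0, 0, 0, 0, 1], [0, 0, 0, 0, 1], [0, 0, 0, 0, 1], [0, 0, 0, 0, 1], [0, 0, 0, 0, 1]], newtons=40)

```text
time: 2.85
tool_pos: [0.5254, -0.1179, 0.1468]
tool_rot: [3.141, 0.0, 1.493]
contact_force: [-0.3, 0.8, 0.3]
opening: 0.0483
grip_force: 0.0
```

Request:
move_arm(rows=[[0, 0, 0, 0, 1], [0, 0, 0, 0, 1], [0, 0, 0, 0, 1], [0, 0, 0, 0, 1], [0, 0, 0, 0, 1], [0, 0, 0, 0, 1]])

```text
time: 3.45
tool_pos: [0.5252, -0.1179, 0.1466]
tool_rot: [-3.141, -0.0, 1.493]
contact_force: [0.3, 0.7, -0.1]
opening: 0.0258
grip_force: 39.8
```

Request:
move_arm(rows=[[0, 0, 5, 0, 1], [0, 0, 15, 0, 1], [0, 0, 25, 0, 1], [0, 0, 30, 0, 1], [0, 0, 30, 0, 1], [0, 0, 30, 0, 1], [0, 0, 25, 0, 1], [0, 0, 15, 0, 1], [0, 0, 0, 0, 1], [0, 0, 0, 0, 1]])

```text
time: 4.45
tool_pos: [0.5251, -0.1178, 0.321]
tool_rot: [-3.141, -0.0, 1.493]
contact_force: [-0.2, 0.6, -3.2]
opening: 0.0253
grip_force: 39.8
```

Request:
move_arm(rows=[[0, 15, 0, 0, 1], [0, 30, 0, 0, 1], [0, 40, 0, 0, 1], [0, 40, 0, 0, 1], [0, 25, 0, 0, 1], [0, 10, 0, 0, 1], [0, 0, 0, 0, 1], [0, 0, 0, 0, 1], [0, 0, 0, 0, 1]])

```text
time: 5.35
tool_pos: [0.5253, 0.041, 0.3214]
tool_rot: [-3.141, 0.0, 1.491]
contact_force: [-0.8, -0.1, -3.1]
opening: 0.0257
grip_force: 39.8
```

```bash
python3 - <<'E'
from h import *
T=snap('scene','s1');print(T)
snap('wrist','w1')
print(proj('scene',T[:3,3]))
u,v=proj('scene',T[:3,3]).astype(int);x,y=u-40,v-35
a=cv2.resize(cv2.imread('pics/s1.png')[y:y+120,x:x+80],(400,600),interpolation=cv2.INTER_CUBIC)
b=cv2.resize(cv2.imread('pics/w1.png'),(400,300));W=np.zeros((600,800,3),np.uint8);W[:,:400]=a;W[:300,400:]=b
print(x,y);cv2.imwrite('pics/c1.png',W)
E
```

```text
[[ 7.93455358e-02  9.96847053e-01 -4.87874835e-04  5.25308876e-01]
 [ 9.96847087e-01 -7.93457227e-02 -3.76375427e-04  4.09820575e-02]
 [-4.13899517e-04 -4.56472898e-04 -9.99999810e-01  3.21381273e-01]
 [ 0.00000000e+00  0.00000000e+00  0.00000000e+00  1.00000000e+00]]
[309.427648   115.15864742]
269 80
```

View pics/c1.png

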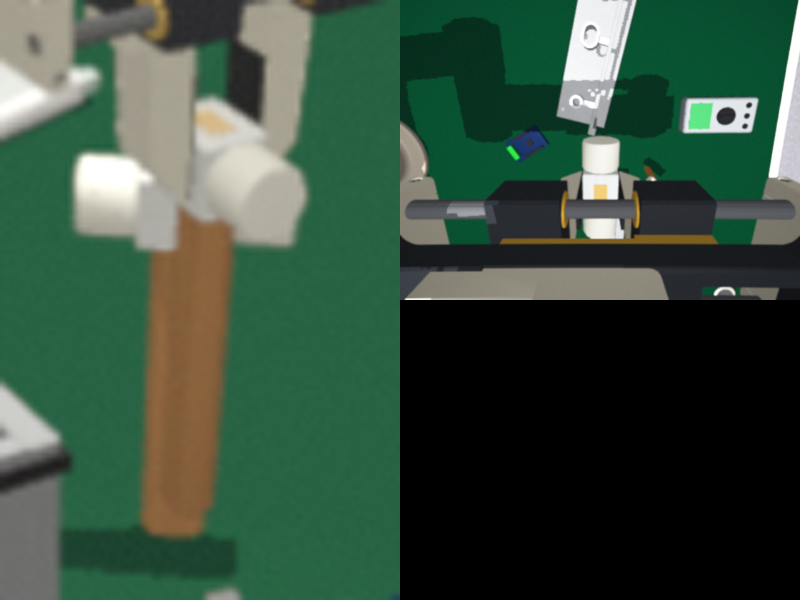

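The scene crop shows the whole handle: its top is at about (306,122) and its butt at about (304,186), leaning slightly left. I'll turn about 1.25 rad for a second bearing, then fit the lean.

Request:
move_arm(rows=[[0, 0, 0, -0.06, 1], [0, 0, 0, -0.12, 1], [0, 0, 0, -0.14, 1], [0, 0, 0, -0.14, 1], [0, 0, 0, -0.14, 1], [0, 0, 0, -0.14, 1], [0, 0, 0, -0.14, 1], [0, 0, 0, -0.14, 1], [0, 0, 0, -0.12, 1], [0, 0, 0, -0.06, 1], [0, 0, 0, 0, 1], [0, 0, 0, 0, 1]])

```text
time: 6.65
tool_pos: [0.5253, 0.0415, 0.3217]
tool_rot: [3.141, 0.0, 0.294]
contact_force: [-0.1, 0.6, -1.7]
opening: 0.0255
grip_force: 39.8
```

```bash
cat > lean.py <<'E'
from h import *
def lean(f):
    T=np.load(f'pics/{f}.npy');p=T[:3,3];im=cv2.imread(f'pics/{f}.png').astype(float);B,G,Rr=im[...,0],im[...,1],im[...,2]
    m=np.clip((Rr-G)/40,-.5,1.5)  # brown: R>G, soft
    _,C=camT('scene');C=np.array(C);r=C[:3,0].copy();r[2]=0;r/=np.linalg.norm(r);n=np.cross(r,[0,0,1])
    zs,ss,ws=[],[],[]
    for z in np.arange(p[2]-.022,p[2]-.118,-.002):
        u,v=proj('scene',[p[0],p[1],z]);v=int(round(v));u0=int(u)-22
        prof=Rr[v,u0:u0+45]-G[v,u0:u0+45]; hi=np.median(prof[np.argsort(prof)[-5:]]);
        t=(hi+np.median(prof))/2; on=np.where(prof>t)[0]
        if len(on)<5: continue
        a,b=on[0],on[-1]
        if a==0 or b==44: continue
        l=a-(prof[a]-t)/(prof[a]-prof[a-1]); q=b+(prof[b]-t)/(prof[b]-prof[b+1])
        o,d=ray('scene',(u0+(l+q)/2,v)); X=o+d*((p-o)@n)/(d@n); ss.append((X-p)@r);zs.append(X[2]-p[2]);ws.append(q-l)
    zs,ss=np.array(zs),np.array(ss);k=np.polyfit(zs,ss,1);res=ss-np.polyval(k,zs)
    ok=abs(res)<2*res.std();k=np.polyfit(zs[ok],ss[ok],1)
    yaw=np.arctan2(T[1,0],T[0,0])-np.pi/2
    print(f,'yaw',yaw,'n',ok.sum(),'w',np.min(ws),np.max(ws),'res mm',res[ok].std()*1e3,'butt off mm',-k[0]*128,'s at tcp',k[1]*1e3)
    return yaw,r,-k[0]*128,k[1]*1e3
def solve(L):
    A=[];b=[]
    for yaw,r,d,_ in L:
        h=R.from_euler('z',-yaw).apply(r);A.append(h[:2]);b.append(d)
    x,res,*_=np.linalg.lstsq(np.array(A),b,rcond=None);return x,res
E
python3 - <<'E'
from lean import *
snap('scene','s2')
L=[lean('s1'),lean('s2')];print(solve(L))
E
```

```text
s1 yaw -0.07942903554487701 n 44 w 10.868749999999999 16.51094276094276 res mm 0.4726695041974735 butt off mm -1.4811988914888996 s at tcp -2.9129229882969656
s2 yaw -1.2771221437891371 n 45 w 10.780952380952382 16.633116883116884 res mm 0.5797148433175419 butt off mm -1.1363061355360222 s at tcp -3.017015383739581
(array([ 1.59944803, -0.21426174]), array([], dtype=float64))
```

Request:
move_arm(rows=[[0, 0, 0, 0.06, 1], [0, 0, 0, 0.12, 1], [0, 0, 0, 0.14, 1], [0, 0, 0, 0.14, 1], [0, 0, 0, 0.14, 1], [0, 0, 0, 0.14, 1], [0, 0, 0, 0.12, 1], [0, 0, 0, 0.08, 1], [0, 0, 0, 0.03, 1], [0, 0, 0, 0, 1], [0, 0, 0, 0, 1]])

```text
time: 7.8
tool_pos: [0.5253, 0.0419, 0.3217]
tool_rot: [3.141, 0.0, 1.262]
contact_force: [0.3, -0.4, -2.2]
opening: 0.026
grip_force: 39.8
```

```bash
sed -i "s/    yaw=np.arctan2/    print(np.round(ws,1)[::3],np.round(ss*1e3,1)[::3])\n    yaw=np.arctan2/" lean.py
python3 - <<'E'
from lean import *
snap('scene','s3')
L=[lean('s1'),lean('s2'),lean('s3')];print(solve(L))
E
```

```text
[10.9 12.2 16.5 16.2 16.  16.  15.8 15.8 15.7 15.4 15.5 15.4 15.3 14.9
 14.8 14.8] [ 0.9 -0.2 -3.4 -3.4 -3.4 -3.6 -3.5 -3.8 -3.7 -3.9 -3.9 -3.8 -4.  -4.1
 -4.  -4.1]
s1 yaw -0.07942903554487701 n 44 w 10.868749999999999 16.51094276094276 res mm 0.4726695041974735 butt off mm -1.4811988914888996 s at tcp -2.9129229882969656
[10.8 12.4 16.6 16.5 16.3 16.2 16.  16.3 16.1 15.9 15.8 15.8 15.7 15.6
 15.4 15.5] [ 1.  -0.5 -3.5 -3.5 -3.5 -3.7 -3.7 -3.8 -3.7 -3.8 -4.  -3.9 -3.8 -3.8
 -3.8 -3.8]
s2 yaw -1.2771221437891371 n 45 w 10.780952380952382 16.633116883116884 res mm 0.5797148433175419 butt off mm -1.1363061355360222 s at tcp -3.017015383739581
[ 6.8 11.3 16.4 16.2 15.9 15.9 15.8 15.8 15.6 15.4 15.4 15.2 15.  14.8
 14.7 14.7] [-1.9 -0.3 -4.  -4.  -4.1 -4.2 -4.2 -4.5 -4.5 -4.5 -4.6 -4.7 -4.8 -4.8
 -4.7 -4.8]
s3 yaw -0.3085004654586352 n 45 w 6.824999999999999 16.44215134459037 res mm 0.42870761520022277 butt off mm -1.7986334289596257 s at tcp -3.412078405811064
(array([ 1.68119292, -0.27468539]), array([0.02409128]))
```

Request:
move_arm(rows=[[-10, 20, 0, 0, 1], [-12, 26, 0, 0, 1], [-8, 20, 0, 0, 1], [0, 0, 0, 0, 1], [0, 0, 0, 0, 1], [0, 0, 0, 0, 1]])

```text
time: 8.45
tool_pos: [0.4956, 0.1074, 0.3217]
tool_rot: [3.141, 0.0, 1.262]
contact_force: [0.1, 0.4, -2.8]
opening: 0.0259
grip_force: 39.8
```

```bash
sed -i "s/p\[2\]-.022/p[2]-.036/" lean.py
python3 - <<'E'
from lean import *
L=[lean('s1'),lean('s2'),lean('s3')];print(solve(L))
T=snap('wrist','w2');print(T[:3,3])
u,v=proj('wrist',[.521,.189,.15],T);print(u,v,proj('wrist',[.521,.189,.0],T))
x,y=int(u)-50,max(int(v)-37,0);print(x,y)
cv2.imwrite('pics/c2.png',cv2.resize(cv2.imread('pics/w2.png')[y:y+75,x:x+100],(800,600),interpolation=cv2.INTER_CUBIC))
E
```

```text
[16.4 16.1 16.  16.  15.9 15.8 15.5 15.6 15.4 15.2 15.2 14.8 14.8 14.7] [-3.3 -3.3 -3.4 -3.5 -3.5 -3.8 -3.8 -4.  -3.9 -4.  -4.  -4.1 -4.2 -4.1]
s1 yaw -0.07942903554487701 n 40 w 14.495644599303136 16.443877551020407 res mm 0.06786141854259876 butt off mm -1.4893152821820292 s at tcp -2.8965798933854123
[16.5 16.5 16.3 16.1 16.  16.2 16.  16.1 15.8 15.7 15.8 15.6 15.5 15.4] [-3.6 -3.4 -3.5 -3.7 -3.6 -3.8 -3.6 -3.9 -3.9 -3.9 -3.8 -3.7 -3.9 -3.8]
s2 yaw -1.2771221437891371 n 40 w 15.19423890063425 16.524883720930234 res mm 0.08428019412726642 butt off mm -0.5938118812730282 s at tcp -3.3856945243774583
[16.2 16.1 15.8 15.9 15.8 15.7 15.5 15.6 15.3 15.2 15.  14.7 14.8 14.5] [-4.2 -4.  -4.2 -4.2 -4.2 -4.5 -4.5 -4.6 -4.6 -4.7 -4.8 -4.7 -4.8 -4.9]
s3 yaw -0.3085004654586352 n 42 w 14.472868217054263 16.18969448244414 res mm 0.0904915489223861 butt off mm -1.3294718168656354 s at tcp -3.7198395231900188
(array([ 1.25286147, -0.68221511]), array([0.009652]))
[0.49563575 0.10742153 0.3216602 ]
279.08728336709027 112.60765271162904 [279.35159562 115.19708433]
229 75
```

View pics/c2.png

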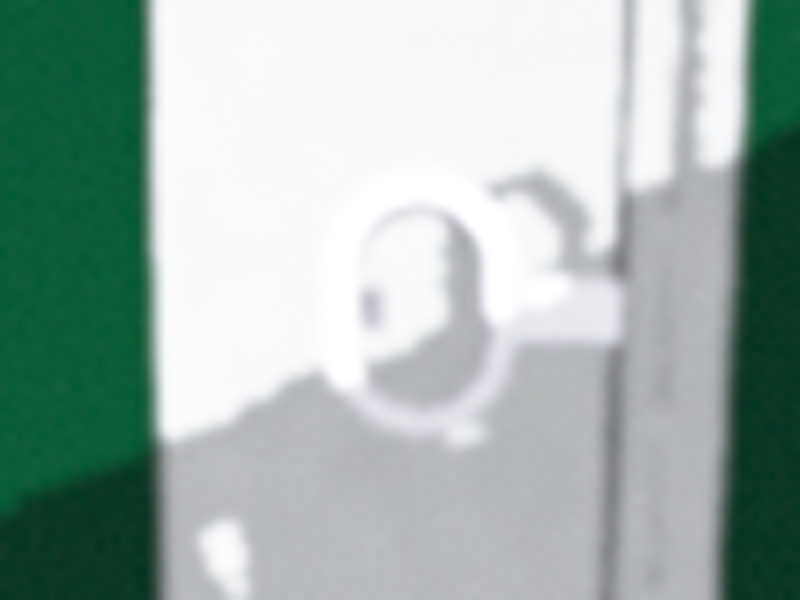

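```bash
python3 - <<'E'
from h import *
T=np.load('pics/w2.npy')
w=ray('wrist',(281.45,112.4),T)
print(atz('wrist',(281.45,112.4),.15,T),tri([w,ray('top',(202.4,235)),ray('scene',(360.4,236.4))]))
# hammer wedge/head in wrist view from w0 (lying) gave? nylon end position in hand: head centre by w0
T0=np.load('pics/w0.npy')
print(atz('wrist',(283.5,191.5),.168,T0))
E
```

```text
[0.52346366 0.1884331  0.15      ] (array([0.52192645, 0.18878334, 0.14621335]), [np.float64(1.606531020977096), np.float64(0.8973091595482813), np.float64(1.3911257970301416)])
[ 0.52644178 -0.11655488  0.168     ]
```

Request:
move_arm(rows=[[5, 15, 0, -0.015, 1], [8, 26, 0, 0, 1], [8, 26, 0, 0, 1], [4, 14, 0, 0, 1], [0, 0, -10, 0, 1], [0, 0, -12, 0, 1], [0, 0, -6, 0, 1], [0, 0, 0, 0, 1], [0, 0, 0, 0, 1], [0, 0, 0, 0, 1]])

```text
time: 9.5
tool_pos: [0.5205, 0.1887, 0.2943]
tool_rot: [3.141, -0.0, 1.247]
contact_force: [0.2, 0.5, -2.0]
opening: 0.0255
grip_force: 39.8
```

Request:
move_arm(rows=[[0.5, 0, -4, 0, 1], [0, 0, -2, 0, 1], [0, 0, -1, 0, 1], [0, 0, -1, 0, 1], [0, 0, -1, 0, 1], [0, 0, 0, 0, 1]])

```text
time: 10.1
tool_pos: [0.5208, 0.1891, 0.2846]
tool_rot: [-3.142, 0.0, 1.248]
contact_force: [-0.1, -0.0, -2.8]
opening: 0.0257
grip_force: 39.8
```

Request:
move_arm(rows=[[0, 0, -0.7, 0, 1], [0, 0, -0.7, 0, 1], [0, 0, 0, 0, 1]])

```text
time: 10.4
tool_pos: [0.5208, 0.189, 0.2832]
tool_rot: [-3.142, 0.0, 1.248]
contact_force: [-0.2, -0.5, -2.3]
opening: 0.026
grip_force: 39.8
```

Request:
move_arm(rows=[[0, 0, -0.7, 0, 1], [0, 0, -0.7, 0, 1], [0, 0, 0, 0, 1]])

```text
time: 10.7
tool_pos: [0.5208, 0.189, 0.2817]
tool_rot: [-3.141, 0.0, 1.248]
contact_force: [0.0, 0.2, -2.4]
opening: 0.0252
grip_force: 39.8
```

Request:
move_arm(rows=[[0, 0, -0.7, 0, 1], [0, 0, -0.7, 0, 1], [0, 0, 0, 0, 1]])

```text
time: 11.0
tool_pos: [0.5208, 0.189, 0.2804]
tool_rot: [-3.142, 0.0, 1.248]
contact_force: [-0.6, 0.6, -2.3]
opening: 0.0253
grip_force: 39.8
```

Request:
move_arm(rows=[[0, 0, -0.7, 0, 1], [0, 0, -0.7, 0, 1], [0, 0, 0, 0, 1]])

```text
time: 11.3
tool_pos: [0.5208, 0.189, 0.279]
tool_rot: [-3.141, 0.0, 1.248]
contact_force: [-0.6, -0.4, -2.7]
opening: 0.0257
grip_force: 39.8
```

Request:
move_arm(rows=[[0, 0, -0.7, 0, 1], [0, 0, -0.7, 0, 1], [0, 0, 0, 0, 1]])

```text
time: 11.6
tool_pos: [0.5208, 0.189, 0.2775]
tool_rot: [-3.141, 0.0, 1.248]
contact_force: [0.7, -0.4, -2.3]
opening: 0.0255
grip_force: 39.8
```

```bash
python3 - <<'E'
from h import *
T=snap('scene','s4')
u,v=proj('scene',[.521,.189,.15]);x,y=int(u)-40,int(v)-45;print(x,y)
cv2.imwrite('pics/c4.png',cv2.resize(cv2.imread('pics/s4.png')[y:y+75,x:x+80],(640,600),interpolation=cv2.INTER_CUBIC))
E
```

```text
320 189
```

View pics/c4.png

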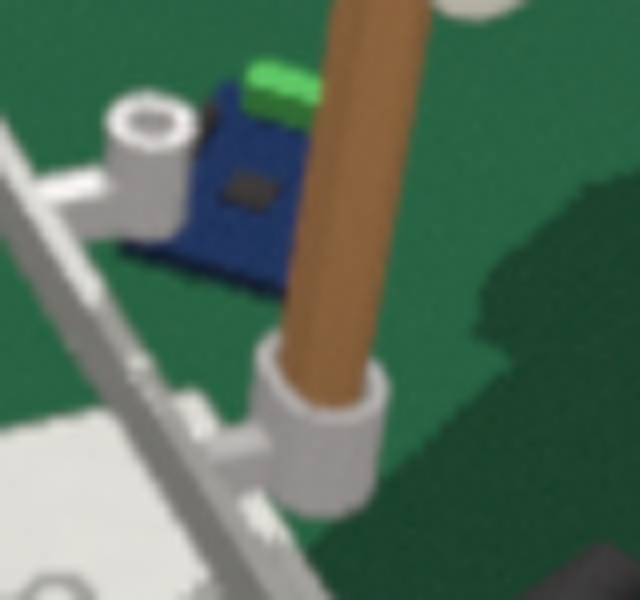

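The butt has entered the oval ring cleanly, at crop (322,390). I'll keep going down and watch the forces.

Request:
move_arm(rows=[[0, 0, -1, 0, 1], [0, 0, -1, 0, 1], [0, 0, -1, 0, 1], [0, 0, 0, 0, 1]])

```text
time: 12.05
tool_pos: [0.5208, 0.189, 0.2745]
tool_rot: [-3.141, 0.0, 1.248]
contact_force: [0.6, -0.1, -2.4]
opening: 0.0259
grip_force: 39.8
```

Request:
move_arm(rows=[[0, 0, -1, 0, 1], [0, 0, -1, 0, 1], [0, 0, -1, 0, 1], [0, 0, 0, 0, 1]])

```text
time: 12.45
tool_pos: [0.5211, 0.189, 0.2718]
tool_rot: [3.141, -0.0, 1.248]
contact_force: [1.6, -0.5, -1.2]
opening: 0.0261
grip_force: 39.8
```

Request:
move_arm(rows=[[0, 0, -1, 0, 1], [0, 0, -1, 0, 1], [0, 0, -1, 0, 1], [0, 0, 0, 0, 1]])

```text
time: 12.85
tool_pos: [0.5212, 0.1891, 0.2691]
tool_rot: [3.14, -0.001, 1.248]
contact_force: [2.0, -0.8, 3.7]
opening: 0.0258
grip_force: 39.8
```

Request:
move_arm(rows=[[0, 0, -1, 0, 1], [0, 0, -1, 0, 1], [0, 0, -1, 0, 1], [0, 0, 0, 0, 1]])

```text
time: 13.25
tool_pos: [0.5208, 0.189, 0.265]
tool_rot: [-3.141, 0.001, 1.248]
contact_force: [2.7, -0.4, -0.4]
opening: 0.0256
grip_force: 39.8
```

Request:
move_arm(rows=[[0, 0, -1, 0, 1], [0, 0, -1, 0, 1], [0, 0, -1, 0, 1], [0, 0, 0, 0, 1]])

```text
time: 13.65
tool_pos: [0.5208, 0.189, 0.2625]
tool_rot: [-3.142, 0.0, 1.248]
contact_force: [1.9, -0.8, -0.3]
opening: 0.0258
grip_force: 39.8
```

Request:
move_arm(rows=[[0, 0, -1.5, 0, 1], [0, 0, -1.5, 0, 1], [0, 0, -1.5, 0, 1], [0, 0, -1.5, 0, 1], [0, 0, 0, 0, 1], [0, 0, 0, 0, 1]])

```text
time: 14.25
tool_pos: [0.5208, 0.189, 0.2564]
tool_rot: [-3.141, 0.0, 1.248]
contact_force: [3.6, -0.8, -1.0]
opening: 0.0255
grip_force: 39.8
```

Request:
move_arm(rows=[[0.1, -0.1, -2, 0, 1], [0, 0, -2, 0, 1], [0, 0, -2, 0, 1], [0, 0, -2, 0, 1], [0, 0, 0, 0, 1]])

```text
time: 14.75
tool_pos: [0.5208, 0.1889, 0.2482]
tool_rot: [-3.141, 0.0, 1.248]
contact_force: [2.8, 0.0, -0.8]
opening: 0.0261
grip_force: 39.8
```

Request:
move_arm(rows=[[0.1, -0.1, -2, 0, 1], [0, 0, -2, 0, 1], [0, 0, -2, 0, 1], [0.1, -0.1, -2, 0, 1], [0, 0, -2, 0, 1], [0, 0, -2, 0, 1]])

```text
time: 15.35
tool_pos: [0.5212, 0.1887, 0.2365]
tool_rot: [3.141, -0.0, 1.248]
contact_force: [4.0, -0.8, 2.2]
opening: 0.0257
grip_force: 39.8
```

Request:
move_arm(rows=[[0.1, -0.1, -2, 0, 1], [0, 0, -2, 0, 1], [0, 0, -2, 0, 1], [0.1, -0.1, -2, 0, 1], [0, 0, -2, 0, 1], [0, 0, -2, 0, 1]])

```text
time: 15.95
tool_pos: [0.5214, 0.1885, 0.2245]
tool_rot: [3.141, 0.0, 1.248]
contact_force: [2.7, -1.0, 0.2]
opening: 0.0255
grip_force: 39.8
```

Request:
move_arm(rows=[[0.1, -0.1, -2, 0, 1], [0, 0, -2, 0, 1], [0, 0, -2, 0, 1], [0.1, -0.1, -2, 0, 1], [0, 0, -2, 0, 1], [0, 0, -2, 0, 1], [0, 0, -2, 0, 1], [0, 0, -2, 0, 1]])

```text
time: 16.75
tool_pos: [0.5216, 0.1883, 0.2085]
tool_rot: [3.141, 0.0, 1.248]
contact_force: [4.7, -1.4, 0.7]
opening: 0.026
grip_force: 39.8
```

Request:
move_arm(rows=[[0.1, -0.1, -2, 0, 1], [0, 0, -2, 0, 1], [0, 0, -2, 0, 1], [0.1, -0.1, -2, 0, 1], [0, 0, -2, 0, 1], [0, 0, -2, 0, 1], [0, 0, -2, 0, 1], [0, 0, -2, 0, 1]])

```text
time: 17.55
tool_pos: [0.5218, 0.1881, 0.1926]
tool_rot: [3.141, -0.0, 1.248]
contact_force: [4.9, -1.6, 1.2]
opening: 0.0256
grip_force: 39.8
```

Request:
move_arm(rows=[[0, 0, -2, 0, 1], [0, 0, -2, 0, 1], [0, 0, -2, 0, 1], [0.1, -0.1, -2, 0, 1], [0, 0, -2, 0, 1], [0, 0, -2, 0, 1], [0, 0, -2, 0, 1], [0, 0, -2, 0, 1]])

```text
time: 18.35
tool_pos: [0.5219, 0.1881, 0.1765]
tool_rot: [3.141, -0.0, 1.248]
contact_force: [4.9, -2.0, 1.1]
opening: 0.0259
grip_force: 39.8
```

Request:
move_arm(rows=[[0, 0, -2, 0, 1], [0, 0, -2, 0, 1], [0, 0, -2, 0, 1], [0, 0, -2, 0, 1], [0, 0, -2, 0, 1], [0, 0, -1, 0, 1], [0, 0, 0, 0, 1]])

```text
time: 19.05
tool_pos: [0.5217, 0.188, 0.1654]
tool_rot: [-3.141, 0.0, 1.248]
contact_force: [4.8, -1.1, 0.1]
opening: 0.0257
grip_force: 39.8
```

Request:
move_arm(rows=[[0, 0, -1, 0, 1], [0, 0, -1, 0, 1], [0, 0, -1, 0, 1], [0, 0, -1, 0, 1], [0, 0, -1, 0, 1], [0, 0, 0, 0, 1]])

```text
time: 19.65
tool_pos: [0.5218, 0.1881, 0.1604]
tool_rot: [-3.141, 0.0, 1.248]
contact_force: [5.3, -1.2, 0.5]
opening: 0.0255
grip_force: 39.8
```

Request:
move_arm(rows=[[0, 0, -1, 0, 1], [0, 0, -0.7, 0, 1], [0, 0, 0, 0, 1]])

```text
time: 19.95
tool_pos: [0.5218, 0.1881, 0.1588]
tool_rot: [-3.142, 0.0, 1.248]
contact_force: [5.6, -1.2, -0.4]
opening: 0.0256
grip_force: 39.8
```

Request:
move_arm(rows=[[0, 0, -0.5, 0, 1], [0, 0, -0.5, 0, 1], [0, 0, 0, 0, 1]])

```text
time: 20.25
tool_pos: [0.5219, 0.1881, 0.1578]
tool_rot: [3.142, -0.0, 1.248]
contact_force: [4.6, -2.8, -0.1]
opening: 0.0257
grip_force: 39.8
```

Request:
move_arm(rows=[[0, 0, -0.5, 0, 1], [0, 0, -0.5, 0, 1], [0, 0, 0, 0, 1]])

```text
time: 20.55
tool_pos: [0.5219, 0.1881, 0.1569]
tool_rot: [3.141, -0.0, 1.248]
contact_force: [4.7, -1.0, 0.6]
opening: 0.0256
grip_force: 39.8
```

Request:
move_arm(rows=[[0, 0, -0.4, 0, 1], [0, 0, -0.4, 0, 1], [0, 0, 0, 0, 1]])

```text
time: 20.85
tool_pos: [0.5219, 0.1881, 0.1567]
tool_rot: [3.141, -0.0, 1.248]
contact_force: [2.9, -2.4, 6.0]
opening: 0.0255
grip_force: 39.8
```

Request:
move_arm(rows=[[0, 0, -0.4, 0, 1], [0, 0, 0, 0, 1], [0, 0, 0, 0, 1]])

```text
time: 21.15
tool_pos: [0.5219, 0.1881, 0.1567]
tool_rot: [3.141, -0.0, 1.248]
contact_force: [2.7, -2.2, 8.1]
opening: 0.0253
grip_force: 39.9
```

Home: z has stopped at 0.1567 while the upward force rises to 8 N. Letting go.

Request:
move_arm(rows=[[0, 0, 0, 0, 0], [0, 0, 0, 0, 0], [0, 0, 0, 0, 0], [0, 0, 0, 0, 0], [0, 0, 0, 0, 0]])

```text
time: 21.65
tool_pos: [0.5213, 0.1881, 0.1554]
tool_rot: [-3.14, 0.001, 1.248]
contact_force: [-0.5, -0.1, -0.7]
opening: 0.0461
grip_force: 0.0
```

Request:
move_arm(rows=[[0, 0, 5, 0, 0], [0, 0, 10, 0, 0], [0, 0, 20, 0, 0], [0, 0, 30, 0, 0], [0, 0, 30, 0, 0], [0, 0, 20, 0, 0], [0, 0, 0, 0, 0], [0, 0, 0, 0, 0], [0, 0, 0, 0, 0]])

```text
time: 22.55
tool_pos: [0.5212, 0.1879, 0.2697]
tool_rot: [-3.14, 0.001, 1.248]
contact_force: [-0.4, -0.1, -0.5]
opening: 0.0458
grip_force: 0.0
```

```bash
python3 - <<'E'
from h import *
T=snap('scene','s5');snap('top','t5')
u,v=proj('scene',[.521,.189,.15]);x,y=int(u)-60,int(v)-60
a=cv2.resize(cv2.imread('pics/s5.png')[y:y+120,x:x+120],(600,600),interpolation=cv2.INTER_CUBIC)
cv2.imwrite('pics/c5.png',a)
E
```

```text
(no output)
```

View pics/c5.png

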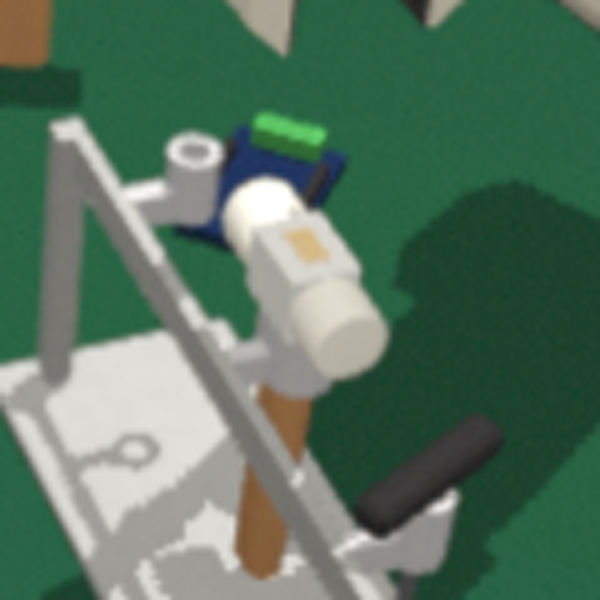

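The crop shows the hammer head resting on the oval ring at (305,280). The handle comes out below the ring, the hex key and board look untouched, and the gripper is clear.

```bash
python3 -c "
from cell import workorder
print(workorder.hand_in())"
```

```text
the job is handed in; nothing more can be done
None
```

The hammer is home on the oval ring and let go, with the gripper clear, and the job was handed in at about 22.7 s; the hand-in returned no verdict.

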